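# Set up a box and a fence under a hand punch and punch the marked spot

## Task

Slide the long aluminium box so that its marked ring sits right under the tip of the hand punch, and let go of it. Then lay the straightedge flat on the bench with its plain edge (the one farther from its handle) flush along the long side of the box that faces the robot, roughly centred on the box, stand the steel weight upright on top of the straightedge to hold it there, and finally push the punch's black knob down until the tip meets the box and let it spring back. Box, straightedge and weight stay set up like that, and nothing else on the bench is to be shifted.

Things in the scene. Friction and masses are not known exactly. Their poses are not given: they have to be found in the camera images.
- press: grey hand punch bolted to the bench. Origin: on the bench right under the punch tip; z up, +x from the tip to its column (roughly away from the robot). Base plate 110 x 110 x 14, x = 70 to 180; column 40 x 40 at x = 125, 164 tall; arm 32 wide at z = 124 to 160 to a round head, 36 diameter, z = 100 to 170, over the tip. Below it only the 12 mm punch rod. Bench free under the head (mm)
- punch_tip (a point): pointed lower end of the steel punch rod, 42 mm above the bench when up (12 mm above the top of the box)
- punch_knob (a point): centre of the top of the punch's black round push knob, 44 mm diameter, 208 mm above the bench when up
- plunger (a joint): how far the punch is pushed down, m: 0 = up, about 0.012 = tip on the top of the box; the spring pushes back with 2 N at the start and 4 N when the tip meets the box, and lifts the punch again when let go
- box: closed die-cast aluminium box, bare metal, 170 (x) x 56 (y) x 30 (z) mm, 0.5 kg, to the right of the punch with its marked end towards the punch. Origin: centre of its underside; x along its length towards the marked end; its +y long side (y = +28 mm) faces the robot
- box_mark (a point): centre of the black ring (10 mm across) with cross lines (30 mm) marked on the top of the box, 62 mm from its centre towards +x, 30 mm above its underside
- straightedge: flat aluminium straightedge, 200 (x) x 56 (y) x 8 (z) mm, 0.25 kg; tick marks along its plain working edge (y = -28 mm); black upright handle block 36 (x) x 18 (y) mm, z = 8 to 40 mm, centred at x = 0, y = +12 mm (40 mm behind the working edge). Origin: centre of its underside; x along its length; the working edge starts facing away from the robot
- edge_a (a point): point on the bottom of the straightedge's working edge, 50 mm from its middle towards +x
- edge_b (a point): point on the bottom of the straightedge's working edge, 50 mm from its middle towards -x
- handle (a point): centre of the top of the straightedge's handle, 40 mm above its underside
- weight: round turned steel weight, 70 mm tall, about 0.4 kg: foot 48 mm diameter up to z = 32 mm, thin neck, gripping knob 28 mm diameter from z = 48 to 70 mm. Origin: centre of its underside, z up
- meter: bystander, to be left alone: orange handheld multimeter, 150 x 75 x 36 mm; origin at the centre of its underside
- cup: bystander, to be left alone: white paper cup, 74 mm across, 90 mm tall; origin at the centre of its underside
- paper_roll: bystander, to be left alone: roll of white paper standing on end, 72 mm across, 57 mm tall; origin at the centre of its underside
- screwdriver: bystander, to be left alone: screwdriver lying on the bench, 180 mm long; origin at the centre of its underside
- small_box: bystander, to be left alone: small unmarked die-cast aluminium box, 90 x 60 x 30 mm; origin at the centre of its underside
- breadboard: bystander, to be left alone: white plug-in breadboard, 165 x 55 x 9 mm; origin at the centre of its underside
- tray: bystander, to be left alone: grey divided tray, 100 x 140 x 30 mm; origin at the centre of its underside
Not all that is in view belongs to the job. Leave any pink look-alike of the straightedge alone.

How it is judged:
By the outcome, as a careful person would: the job done as asked, in the order asked, and still so for the second after the job is handed in, with the robot touching nothing.
It also fails if it takes over 72 s, if anything falls off the work surface, if the arm or the gripper's body presses on something with over 40 N, if the wrist force passes 120 N, or if a joint passes its speed limit or range.

## Robot

A 6-joint arm with a two-finger parallel gripper is mounted at the origin on the work surface. World frame = base frame: x ahead of the robot, y to its left, z up, the work surface at z = 0. Lengths are in m, angles in rad, forces in N, time in s.
With the tool pointing down it reaches from about 0.3 to 0.95 m from the base axis. Payload 3.1 kg.
Tool frame: the origin (TCP) lies at the very end of the fingers, on their centre line; the grasp point (between the pads) lies 19 mm behind it (env.grip_point_offset is the distance from the TCP to the grasp point, in m); z points along the fingers, y is the line along which they close (so a half turn about z gives the same grasp; the last joint's range is limited). The gripper opens to 85 mm and grips with 20 to 120 N. Pads are 22 mm wide; open, the fingers measure 114 mm over their backs; the gripper's body (76 mm by 85 mm) begins 54 mm behind the grasp point. The pads swing forward as they close: fully open they stand 13 mm farther back than shut.
Start: joints at [-1.277, 0.308, 1.634, -0, 1.2, -0.07], TCP at [0.222, -0.584, 0.2] pointing down, gripper open.
Joint ranges: [-3.06, 3.06], [-0.79, 1.96], [0.05, 2.63], [-1.19, 4.34], [0.05, 2.64], [-2.94, 2.94]. Speed limits (rad/s): [2.79, 2.79, 3.14, 3.14, 3.14, 3.14].

## Interface

Orientations are given as a unit quaternion [w, x, y, z].
In Python, from station import env gives the robot as it stands.
- The arm moves only by the tool servo_tool, never from a script. Its argument "moves" is a list that holds one entry, the list of rows, each a list of 5 numbers: the finger opening in mm, from 0 to 85.4, then the shift along the tool's x, y, z in mm, then the turn about the tool's z in rad. A call has 1 to 20 rows; each row is the pose to reach, as a shift and turn from the pose commanded when the call began, along the tool's axes at that moment; what a row does not reach only later rows make up. A row lasts 1/10 s, in which the tool goes at most 50 mm and 8.59 degrees, less where a joint would pass 70% of its speed; a pose out of reach is approached as far as the arm can. A call with a gripper value outside its range is refused whole. The fingers move at their own pace and stop on an object; "force" is the grip in N (left out, the last holds). Time passes only in rows, so rows that repeat a pose let the fingers close. It gives the time, the measured TCP pose, the force, the opening and the grip force at its end, in the units of the state.
- env.state(): the state, without advancing time (a new reading comes with each control period).
- env.snapshot(name): name is "scene" or "top" or "wrist"; returns the picture (480x640x3 uint8, blue, green, red); there is no depth.
- env.camera_params(name): a dict with "vfov" (degrees; the focal length in pixels is half the picture's height over the tangent of half this angle, whatever the lens; pixels are square), "cx", "cy" (the principal point, pixels), "pose" (4x4, takes a point from camera to world coordinates). Camera axes: x right, y down, z forward; pixel columns grow to the right and rows downward; lengths in m; the calibration is good to about 2 mm. A picture is of the moment at which its call begins: read the wrist's pose just before it. camera_params takes no time and is no camera call; for the wrist camera it gives the pose at the moment of the call.
- env.finish_job(): hands the job in; it is judged then, once.
The state is a dict: "time": time; "joints": joint angles; "joint_vel": joint speeds; "effort": joint torques, N m; "ee_pos": TCP position; "orientation": TCP orientation; "force": force on the tool from outside, world axes, zero at the start; "torque": the same for the moment, N m; "finger_gap": finger opening in m; "finger_force": force on a finger pad.
Only numpy, scipy, OpenCV 4.12 (cv2) and the standard library are available. Lean on these libraries where they do the work, as an engineer would, in place of code of your own. Each camera call takes 0.05 s, during which the arm holds its last target. There are 200 camera calls.

## Working session

There is one attempt and no reset: what is moved stays moved. The work goes in short steps, Python scripts to look and compute and a tool call to move; the robot and the scene stay as the last step left them, time stands still between calls to the robot, and variables do not carry over. Pictures are saved under pics/ and viewed, at most 10 in all, crops included, and the job is handed in when it is done.

Besides the shell and the picture viewer there is one more tool, called after "Call:" by a JSON object that holds its "api" and its "payload". servo_tool: Moves the arm, as the interface text tells. Its arguments: {"type":"object","properties":{"moves":{"type":"array","items":{"type":"array","items":{"type":"array","items":{"type":"number"}}}},"force":{"type":"number"}},"required":["moves"]}

```bash
mkdir -p pics; ls; python3 - <<'E'
from station import env
import cv2,numpy as np
for n in ["scene","top"]:
    cv2.imwrite(f"pics/{n}0.png",env.snapshot(n))
    p=env.camera_params(n); print(n,p["vfov"],p["cx"],p["cy"],np.round(p["pose"],4).tolist())
s=env.state(); print(s["time"],s["ee_pos"],s["orientation"],s["finger_gap"])
E
```

```text
pics
scene 49.8488242136661 321.66503593977166 239.1639803924117 [[0.8334, 0.4829, -0.2688, 0.828], [0.5527, -0.7273, 0.407, -0.473], [0.0011, -0.4877, -0.873, 1.2235], [0.0, 0.0, 0.0, 1.0]]
top 50.93912337046001 316.8030264823884 240.97149684509165 [[-0.0196, -0.9959, 0.0878, 0.3791], [-0.9998, 0.0201, 0.0054, 0.0424], [-0.0072, -0.0877, -0.9961, 1.4633], [0.0, 0.0, 0.0, 1.0]]
0.1 [ 0.22212802 -0.58332013  0.19852517] [-1.07593025e-03  9.83500498e-01  1.80902178e-01 -1.17177698e-04] 0.08515441556304756
```

View pics/top0.png

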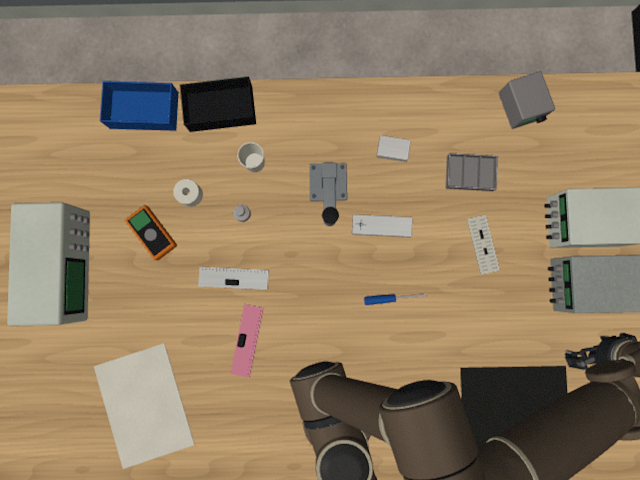

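View pics/scene0.png

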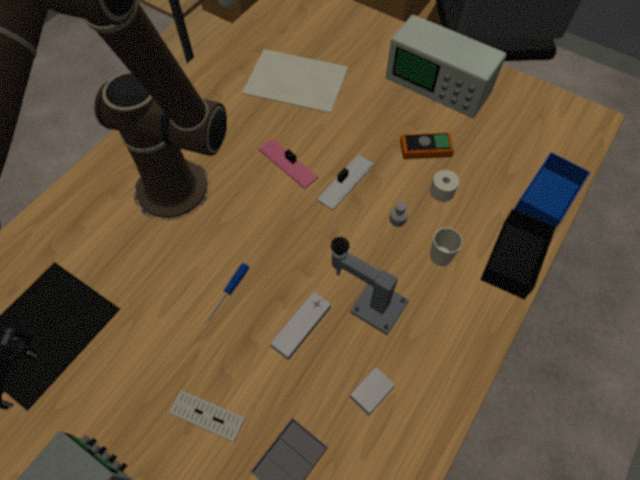

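The top view shows the punch head at about (330,214), the box at (382,226) with its mark at its left end, the straightedge at (233,278), and the weight at (241,213). The pink decoy is at (247,340).

```bash
cat > h.py <<'E'
from station import env
import cv2,numpy as np
from scipy.spatial.transform import Rotation as R
def cam(n):
    p=env.camera_params(n); f=240/np.tan(np.radians(p["vfov"]/2)); return f,p["cx"],p["cy"],np.array(p["pose"])
def px(c,u,v,z):
    f,cx,cy,T=c; d=T[:3,:3]@np.array([(u-cx)/f,(v-cy)/f,1]); o=T[:3,3]; return o+d*(z-o[2])/d[2]
def proj(c,P):
    f,cx,cy,T=c; q=T[:3,:3].T@(np.array(P)-T[:3,3]); return np.array([f*q[0]/q[2]+cx,f*q[1]/q[2]+cy])
E
python3 - <<'E'
import cv2
a=cv2.imread("pics/top0.png")[170:300,190:430]
cv2.imwrite("pics/topc.png",cv2.resize(a[:,:],None,fx=3.3333,fy=3.3333,interpolation=cv2.INTER_CUBIC))
E
```

```text
(no output)
```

View pics/topc.png

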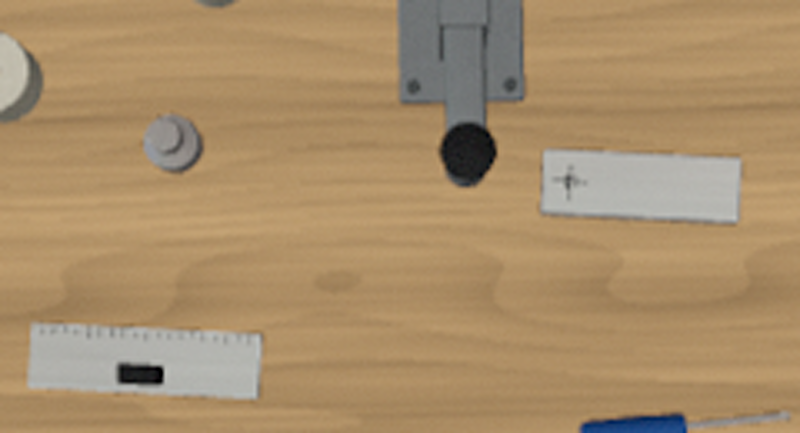

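Enlarged crop: knob centre (468,152), base plate front corners (401,103) and (524,100), box mark (569,181), box corners (543,149)-(741,157)-(738,223)-(541,214), straightedge corners (31,323)-(262,333)-(259,398)-(28,387), handle (140,373), weight knob (168,135).

```bash
python3 - <<'E'
from h import *
c=cam("top"); np.set_printoptions(precision=4,suppress=True)
g=lambda x,y,z: px(c,190+x/3.3333-.35,170+y/3.3333-.35,z)
for n,x,y,z in [("knob",468,152,.208),("plL",401,103,.014),("plR",524,100,.014),("b1",543,149,.03),("b2",741,157,.03),("b3",738,223,.03),("b4",541,214,.03),("mark",569,181,.03),("s1",31,323,.008),("s2",262,333,.008),("s3",259,398,.008),("s4",28,387,.008),("handle",140,373,.04),("wtop",168,135,.07),("wfoot",173,142,.032)]:
    print(n,g(x,y,z)[:2])
p=np.array([g(*q)[:2] for q in [(543,149,.03),(741,157,.03),(738,223,.03),(541,214,.03)]]);print("box",p.mean(0),np.degrees(np.arctan2(*(p[0]+p[3]-p[1]-p[2])[::-1])))
p=np.array([g(*q)[:2] for q in [(31,323,.008),(262,333,.008),(259,398,.008),(28,387,.008)]]);print("se",p.mean(0),np.degrees(np.arctan2(*(p[0]+p[3]-p[1]-p[2])[::-1])))
s=env.state();print(R.from_quat(s["orientation"],scalar_first=True).as_matrix())
w=cam("wrist");T=w[3];print("wristcam",w[0],T, s["ee_pos"])
E
```

```text
knob [0.5539 0.0147]
plL [0.6252 0.0679]
plR [ 0.6256 -0.0394]
b1 [ 0.58   -0.0538]
b2 [ 0.5695 -0.2236]
b3 [ 0.5126 -0.219 ]
b4 [ 0.5238 -0.0506]
mark [ 0.5518 -0.0754]
s1 [0.44   0.3925]
s2 [0.4274 0.1921]
s3 [0.3714 0.1953]
s4 [0.3848 0.395 ]
handle [0.3946 0.2924]
wtop [0.5927 0.2627]
wfoot [0.5923 0.2644]
box [ 0.5465 -0.1368] 86.34486291861768
se [0.4059 0.2937] 86.28060531234468
[[ 0.9345  0.3558 -0.0006]
 [ 0.3558 -0.9345  0.0021]
 [ 0.0002 -0.0022 -1.    ]]
wristcam 406.0086983789926 [[ 0.3552 -0.8939 -0.2736  0.2914]
 [-0.9348 -0.3403 -0.1017 -0.5579]
 [-0.0022  0.2919 -0.9564  0.3726]
 [ 0.      0.      0.      1.    ]] [ 0.2221 -0.5833  0.1985]
```

```bash
cat >> h.py <<'E'
def mv(x,y,z,yaw):
    "target TCP, yaw deg of tool x (tool down) -> shift mm in tool axes, turn rad"
    s=env.state(); M=R.from_quat(s["orientation"],scalar_first=True).as_matrix()
    cy=np.degrees(np.arctan2(M[1,0],M[0,0])); t=-np.radians((yaw-cy+180)%360-180)
    d=M.T@(np.array([x,y,z])-s["ee_pos"])*1000
    print("t",round(s["time"],2),"pos",np.round(s["ee_pos"],4),"yaw",round(cy,2),"F",np.round(s["force"],1),"gap",round(s["finger_gap"],4),"-> shift",np.round(d,1),"turn",round(t,4))
E
python3 -c "
from h import *
mv(.5425,-.1987,.2,86.3)"
```

```text
t 0.1 pos [ 0.2221 -0.5833  0.1985] yaw 20.84 F [0.  0.4 0.4] gap 0.0852 -> shift [ 436.3 -245.4   -0.9] turn -1.1424
```

Call:
{"api": "servo_tool", "payload": {"moves": [[[85, 10, -6, 0, -0.03], [85, 40, -22, 0, -0.1], [85, 80, -45, 0, -0.2], [85, 120, -67, 0, -0.32], [85, 160, -90, 0, -0.44], [85, 200, -112, 0, -0.56], [85, 240, -135, 0, -0.68], [85, 280, -157, 0, -0.8], [85, 320, -180, 0, -0.92], [85, 360, -202, 0, -1.02], [85, 395, -222, 0, -1.09], [85, 420, -236, 0, -1.13], [85, 433, -243, 0, -1.142], [85, 436, -245.4, 0, -1.142], [85, 436, -245.4, 0, -1.142], [85, 436, -245.4, 0, -1.142]]]}}

```text
time: 1.7
ee_pos: [0.5416, -0.2006, 0.1995]
orientation: [-0.0, 0.73, 0.683, -0.0]
force: [-0.1, -0.4, 0.1]
finger_gap: 0.0849
finger_force: 0.0
```

```bash
python3 - <<'E'
from h import *
mv(.5425,-.1987,.1,86.3)
import pickle
c=cam("wrist"); im=env.snapshot("wrist"); pickle.dump(c,open("c1.pkl","wb"))
cv2.imwrite("pics/w1.png",im)
for P in [(.5545,.0146,.042),(.5545,.0146,0),(.5518,-.0754,.03),(.5425,-.1987,.03)]: print(P,proj(c,P))
E
```

```text
t 1.7 pos [ 0.5416 -0.2006  0.1995] yaw 86.2 F [-0.1 -0.4  0.1] gap 0.0849 -> shift [ 2.   0.9 99.5] turn -0.0017
(0.5545, 0.0146, 0.042) [323.74199684 -98.5251672 ]
(0.5545, 0.0146, 0) [323.9276702  -70.75712277]
(0.5518, -0.0754, 0.03) [328.24317337  49.78489125]
(0.5425, -0.1987, 0.03) [326.74774271 207.24784028]
```

View pics/w1.png

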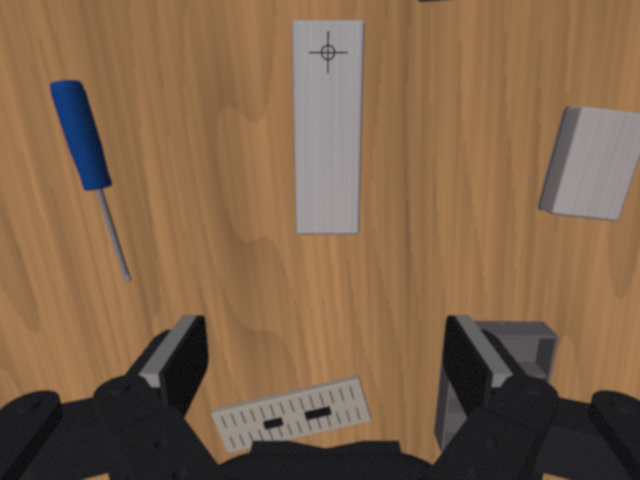

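Wrist view: mark at (328,52), close to the predicted (328,50). Box corners are at (293,20), (363,20), (359,234) and (297,234).

```bash
python3 - <<'E'
from h import *
import pickle
np.set_printoptions(precision=4,suppress=True)
c=pickle.load(open("c1.pkl","rb"))
print("mark",px(c,328,52,.03))
p=np.array([px(c,u,v,.03)[:2] for u,v in [(293,20),(363,20),(359,234),(297,234)]]);print(p,p.mean(0),np.degrees(np.arctan2(*(p[0]+p[1]-p[2]-p[3])[::-1])))
s=cam("scene")
for P in [(.5545,.0146,.042),(.5545,.0146,.208),(.5518,-.0754,.03),(.6254,.0679,.014),(.6254,-.0394,.014)]: print(P,proj(s,P))
mv(.5425,-.1987,.004,86.5)
a=cv2.imread("pics/scene0.png")[220:345,300:450]
cv2.imwrite("pics/scenec.png",cv2.resize(a,None,fx=4.8,fy=4.8,interpolation=cv2.INTER_CUBIC))
E
```

```text
mark [ 0.5515 -0.0769  0.03  ]
[[ 0.5265 -0.0531]
 [ 0.5794 -0.0566]
 [ 0.5692 -0.2245]
 [ 0.5149 -0.2208]] [ 0.5475 -0.1387] 86.27311478415538
(0.5545, 0.0146, 0.042) [337.6304 274.6559]
(0.5545, 0.0146, 0.208) [339.7073 243.0009]
(0.5518, -0.0754, 0.03) [316.9317 303.6526]
(0.6254, 0.0679, 0.014) [371.6657 277.4783]
(0.6254, -0.0394, 0.014) [349.5615 310.0988]
t 1.75 pos [ 0.5416 -0.2008  0.1996] yaw 86.18 F [-0.5 -0.8  0.5] gap 0.0849 -> shift [  2.2   0.8 195.6] turn -0.0057
```

View pics/scenec.png

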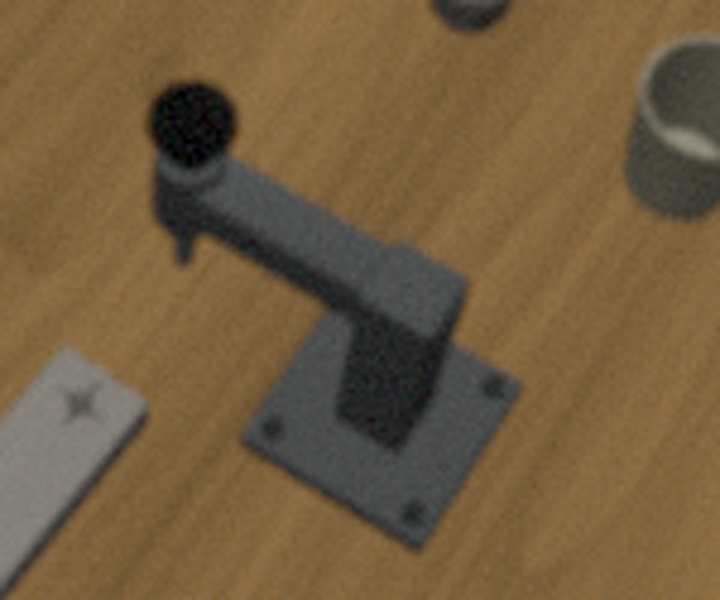

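The tip is at crop (183,263), which is (337.7,274.4) in the scene picture. It agrees with my estimate (0.5545, 0.0146) to within 0.3 px. Descending to grip the box near its far end.

Call:
{"api": "servo_tool", "payload": {"moves": [[[85, 0.2, 0.2, 15, 0], [85, 1, 1.4, 55, 0], [85, 1, 1.4, 100, 0], [85, 1, 1.4, 140, 0], [85, 1, 1.4, 170, 0], [85, 1, 1.4, 185, 0], [85, 1, 1.4, 191, 0], [85, 1, 1.4, 194, 0], [85, 1, 1.4, 194, 0], [85, 1, 1.4, 194, 0], [50, 1, 1.4, 194, 0], [50, 1, 1.4, 194, 0], [50, 1, 1.4, 194, 0], [50, 1, 1.4, 194, 0], [50, 1, 1.4, 194, 0], [50, 1, 1.4, 194, 0], [50, 1, 1.4, 194, 0]]], "force": 30}}

```text
time: 3.45
ee_pos: [0.5439, -0.1987, 0.0056]
orientation: [-0.0, 0.73, 0.684, -0.0]
force: [0.1, 0.9, -0.1]
finger_gap: 0.0498
finger_force: 0.0
```

```bash
python3 - <<'E'
from h import *
mv(.543,-.2,.005,86.3)
E
```

```text
t 3.45 pos [ 0.5439 -0.1987  0.0056] yaw 86.28 F [ 0.1  0.9 -0.1] gap 0.0498 -> shift [-1.4 -0.8  0.6] turn -0.0004
```

```bash
python3 - <<'E'
from h import *
a=env.snapshot("wrist");b=env.snapshot("scene")
cv2.imwrite("pics/w2.png",np.hstack([cv2.resize(a,(480,360)),cv2.resize(b[250:400,220:345],(300,360))]))
E
```

```text
(no output)
```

View pics/w2.png

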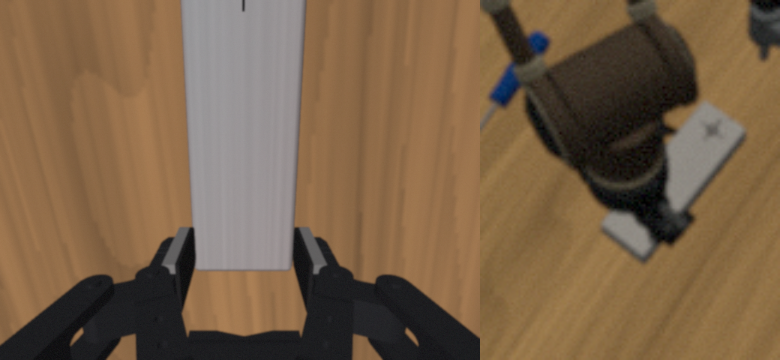

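The fingers straddle the box with the pads about at its sides, but no force shows. Closing further.

Call:
{"api": "servo_tool", "payload": {"moves": [[[30, 0, 0, 0, 0], [30, 0, 0, 0, 0], [30, 0, 0, 0, 0], [30, 0, 0, 0, 0]]], "force": 40}}

```text
time: 3.95
ee_pos: [0.544, -0.1987, 0.0057]
orientation: [-0.0, 0.73, 0.684, 0.0]
force: [0.6, -0.8, 0.9]
finger_gap: 0.0297
finger_force: 0.0
```

```bash
python3 - <<'E'
from h import *
import pickle
mv(.543,-.2,.005,86.3)
a=env.snapshot("wrist");b=env.snapshot("scene")
cv2.imwrite("pics/w3.png",np.hstack([cv2.resize(a,(480,360)),cv2.resize(b[250:400,220:345],(300,360))]))
c=cam("wrist")
for y in (-.0249,.0249,.028,-.028): print(y,proj(c,np.array([.5439,-.1987,.025])+y*np.array([.998,-.064,0])),proj(c,np.array([.543,-.2,.03])+y*np.array([.998,-.064,0])))
E
```

```text
t 3.95 pos [ 0.544  -0.1987  0.0057] yaw 86.28 F [ 0.6 -0.8  0.9] gap 0.0297 -> shift [-1.4 -0.9  0.7] turn -0.0004
-0.0249 [266.79424048 305.02654762] [263.25583191 313.42884374]
0.0249 [386.05405123 304.78971705] [385.68227989 313.18447621]
0.028 [393.47671227 304.77497685] [393.30199945 313.16926698]
-0.028 [259.36929438 305.04129236] [255.63370434 313.44405777]
```

View pics/w3.png

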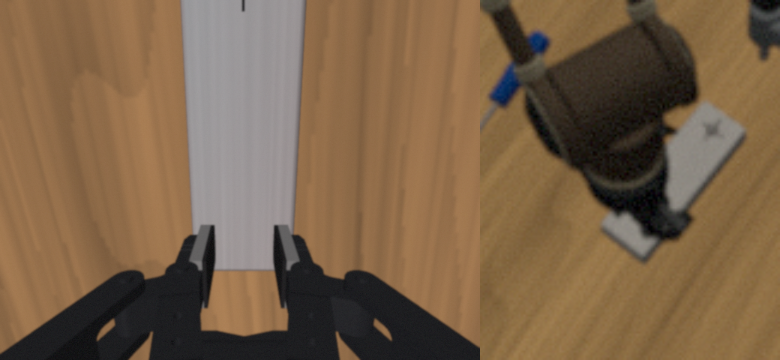

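```bash
python3 - <<'E'
from h import *
np.set_printoptions(precision=4,suppress=True)
s=env.state();c=cam("wrist");M=R.from_quat(s["orientation"],scalar_first=True).as_matrix()
f,cx,cy,T=c
print("cam in tool",M.T@(T[:3,3]-s["ee_pos"]),"axis",M.T@T[:3,:3])
# tool points -> pixel at gap 30
for z in (0,-.01,-.02,-.03,-.04,-.05):
  for x in (.011,-.011):
    print(z,x,proj(c,s["ee_pos"]+M@np.array([x,-.015,z])),proj(c,s["ee_pos"]+M@np.array([x,.015,z])))
sc=cam("scene");print("scene tcp",proj(sc,s["ee_pos"]),proj(sc,s["ee_pos"]+[0,0,.04]))
print("box mark scene",px(sc,220+(712-480)/2.4,250+130/2.4,.03),env.grip_point_offset)
print(s["joints"])
E
```

```text
cam in tool [ 0.0739 -0.0007 -0.174 ] axis [[-0.0007 -0.9562 -0.2926]
 [ 1.     -0.001   0.0008]
 [-0.001  -0.2926  0.9562]]
0 0.011 [293.5255 264.4477] [359.4345 264.3789]
0 -0.011 [294.6294 308.4295] [358.3199 308.3578]
-0.01 0.011 [291.8157 272.3348] [361.3211 272.2612]
-0.01 -0.011 [293.0383 318.3522] [360.081  318.2754]
-0.02 0.011 [289.9084 281.1323] [363.4254 281.0533]
-0.02 -0.011 [291.2703 329.3774] [362.0377 329.295 ]
-0.03 0.011 [287.7675 291.0077] [365.7875 290.9224]
-0.03 -0.011 [289.2943 341.6999] [364.2246 341.611 ]
-0.04 0.011 [285.3472 302.1718] [368.4577 302.0792]
-0.04 -0.011 [287.0712 355.5629] [366.6849 355.4664]
-0.05 0.011 [282.5889 314.8947] [371.5008 314.7935]
-0.05 -0.011 [284.5517 371.2746] [369.4732 371.1691]
scene tcp [285.9962 345.4032] [284.9904 340.1688]
box mark scene [ 0.552  -0.0769  0.03  ] 0.0187
[-0.4254  0.4747  1.8538 -0.      0.813  -0.3604]
```

The wrist view and the empty close show that the real fingertips end about 40 mm short of the stated TCP: 30 mm gap spans 83 px, and the gap inside a 56 mm box read zero force. That puts the open tips at least 43 mm above the bench, so opening and going 33 mm lower is safe.

Call:
{"api": "servo_tool", "payload": {"moves": [[[85, 0, 0, 0, 0], [85, 0, 0, 0, 0], [85, 0, 0, 0, 0], [85, 0, 0, 0, 0], [85, 0, 0, 0, 0], [85, 0, 0, 4, 0], [85, 0, 0, 10, 0], [85, 0, 0, 16, 0], [85, 0, 0, 22, 0], [85, 0, 0, 27, 0], [85, 0, 0, 31, 0], [85, 0, 0, 33, 0], [85, 0, 0, 33, 0]]], "force": 30}}

```text
time: 5.35
ee_pos: [0.5437, -0.1986, -0.0278]
orientation: [-0.0, 0.73, 0.684, -0.0]
force: [1.1, -0.2, -0.5]
finger_gap: 0.0847
finger_force: 0.0
```

Call:
{"api": "servo_tool", "payload": {"moves": [[[45, 0, 0, 0, 0], [45, 0, 0, 0, 0], [45, 0, 0, 0, 0], [45, 0, 0, 0, 0], [45, 0, 0, 0, 0], [45, 0, 0, 0, 0]]], "force": 25}}

```text
time: 5.95
ee_pos: [0.5441, -0.1989, -0.0269]
orientation: [0.0, 0.73, 0.684, -0.0]
force: [-2.2, 0.8, 4.3]
finger_gap: 0.0555
finger_force: 29.6
```

```bash
python3 - <<'E'
from h import *
mv(.5437,-.1986,-.028,86.3)
d=np.array([.5545,.0146])-np.array([.5518,-.0762]); print(d)
s=env.state(); mv(*(s["ee_pos"][:2]+d),-.028,86.3)
E
```

```text
t 5.95 pos [ 0.5441 -0.1989 -0.0269] yaw 86.29 F [-2.2  0.8  4.3] gap 0.0555 -> shift [ 0.2 -0.4  1.1] turn -0.0002
[0.0027 0.0908]
t 5.95 pos [ 0.5441 -0.1989 -0.0269] yaw 86.29 F [-2.2  0.8  4.3] gap 0.0555 -> shift [90.8 -3.2  1.1] turn -0.0002
```

Gripped at 55.5 mm. Sliding it.

Call:
{"api": "servo_tool", "payload": {"moves": [[[45, 2, 0, -0.7, 0], [45, 8, -0.3, -0.7, 0], [45, 16, -0.6, -0.7, 0], [45, 26, -0.9, -0.7, 0], [45, 36, -1.3, -0.7, 0], [45, 46, -1.6, -0.7, 0], [45, 56, -2, -0.7, 0], [45, 66, -2.3, -0.7, 0], [45, 75, -2.6, -0.7, 0], [45, 82, -2.9, -0.7, 0], [45, 87, -3.1, -0.7, 0], [45, 90, -3.2, -0.7, 0], [45, 90.8, -3.2, -0.7, 0], [45, 90.8, -3.2, -0.7, 0], [45, 90.8, -3.2, -0.7, 0]]]}}

```text
time: 7.45
ee_pos: [0.5463, -0.1075, -0.0269]
orientation: [-0.001, 0.73, 0.684, 0.0]
force: [-1.6, 0.8, -3.4]
finger_gap: 0.0553
finger_force: 28.6
```

```bash
python3 - <<'E'
from h import *
mv(.5468,-.1081,-.028,86.3)
import pickle
a=np.mean([env.snapshot("scene").astype(float) for _ in range(4)],0).astype(np.uint8)
b=np.mean([env.snapshot("top").astype(float) for _ in range(4)],0).astype(np.uint8)
w=env.snapshot("wrist");pickle.dump(cam("wrist"),open("c2.pkl","wb"));cv2.imwrite("pics/w4.png",w)
cv2.imwrite("pics/s4.png",a);cv2.imwrite("pics/t4.png",b)
cv2.imwrite("pics/m4.png",np.hstack([cv2.resize(a[235:310,295:370],(400,400),interpolation=cv2.INTER_CUBIC),cv2.resize(w[0:240,200:440],(400,400))]))
E
```

```text
t 7.45 pos [ 0.5463 -0.1075 -0.0269] yaw 86.25 F [-1.6  0.8 -3.4] gap 0.0553 -> shift [-0.6  0.5  1.1] turn -0.0009
```

View pics/m4.png

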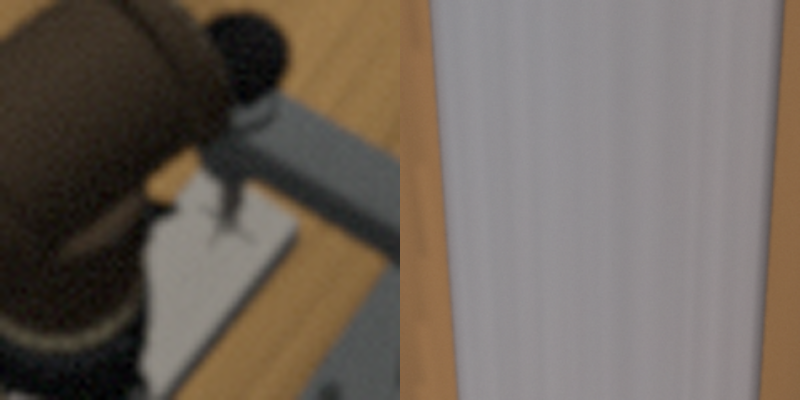

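The scene crop shows the punch tip standing at the cross centre, near crop (230,220), so the ring sits under the tip. Releasing, rising, backing off and going to the straightedge.

Call:
{"api": "servo_tool", "payload": {"moves": [[[70, 0, 0, 0, 0], [70, 0, 0, 0, 0], [70, 0, 0, 0, 0], [70, 0, 0, 0, 0], [70, 0, 0, -5, 0], [70, 0, 0, -20, 0], [70, 0, 0, -50, 0], [70, 0, -10, -90, 0], [70, 0, -40, -130, 0], [70, 0, -80, -150, 0], [70, 15, -120, -150, 0], [70, 50, -150, -150, 0], [70, 95, -170, -150, 0], [70, 140, -177, -150, 0], [70, 185, -177, -150, 0], [70, 230, -177, -150, 0], [70, 275, -177, -150, 0], [70, 320, -177, -150, 0], [70, 355, -177, -150, 0], [70, 375, -177, -150, 0]]]}}

```text
time: 9.9
ee_pos: [0.3949, 0.281, 0.125]
orientation: [0.0, 0.729, 0.685, 0.002]
force: [0.6, -0.8, 0.7]
finger_gap: 0.0699
finger_force: 0.0
```

Call:
{"api": "servo_tool", "payload": {"moves": [[[60, 10, 0, 0, 0], [60, 14, 0, 0, 0], [60, 14, 0, 0, 0], [60, 14, 0, 0, 0]]]}}

```text
time: 10.3
ee_pos: [0.3952, 0.2907, 0.1234]
orientation: [0.0, 0.73, 0.683, -0.0]
force: [0.2, -0.1, -0.3]
finger_gap: 0.0602
finger_force: 0.0
```

```bash
python3 - <<'E'
from h import *
import pickle
np.set_printoptions(precision=4,suppress=True)
mv(.3946,.2924,.1,86.3)
c=cam("wrist");w=env.snapshot("wrist");cv2.imwrite("pics/w5.png",w);pickle.dump(c,open("c5.pkl","wb"))
p=proj(c,(.3946,.2924,.04));print("pred handle",p)
g=cv2.cvtColor(w,cv2.COLOR_BGR2GRAY)
x0,y0=int(p[0]),int(p[1]);r=100
m=(g[y0-r:y0+r,x0-r:x0+r]<50).astype(np.uint8)
n,l,st,ce=cv2.connectedComponentsWithStats(m)
for i in range(1,n):
    if st[i,4]>150: 
        rc=cv2.minAreaRect(np.argwhere(l==i)[:,::-1].astype(np.float32)); print(st[i],ce[i]+[x0-r,y0-r],rc)
# box mark from scene & top
s=cam("scene");a=np.mean([env.snapshot("scene").astype(float) for _ in range(6)],0)
t=np.mean([env.snapshot("top").astype(float) for _ in range(6)],0)
cv2.imwrite("pics/m5.png",np.hstack([cv2.resize(a[240:315,290:365].astype(np.uint8),(400,400),interpolation=cv2.INTER_CUBIC),cv2.resize(w[:,:],(400,300))[0:300] if 0 else cv2.copyMakeBorder(cv2.resize(w,(400,300)),0,100,0,0,cv2.BORDER_CONSTANT)]))
cv2.imwrite("pics/t5.png",t.astype(np.uint8))
E
```

```text
t 10.3 pos [0.3952 0.2907 0.1234] yaw 86.22 F [ 0.2 -0.1 -0.3] gap 0.0602 -> shift [ 1.7 -0.7 23.4] turn -0.0014
pred handle [324.9719 234.5379]
[  86   65   24   57 1344] [321.5327 227.2336] ((97.5, 93.0), (56.0, 23.0), 90.0)
[  2 172  20  28 353] [237.3768 322.4306] ((11.5, 185.5), (27.0, 19.0), 90.0)
[182 172  18  28 348] [413.0489 322.2845] ((190.5, 185.5), (27.0, 17.0), 90.0)
```

View pics/m5.png

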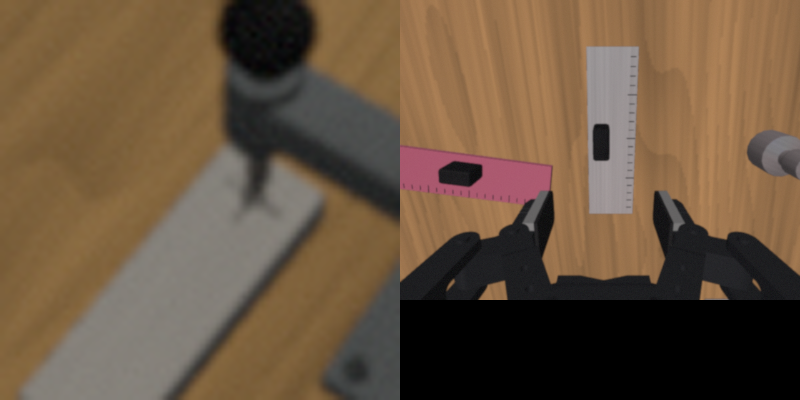

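Left half: the ring cross centre, at about (255,200), is under the tip. Right half (wrist): straightedge corners (587,46), (638,46), (632,213), (589,213), handle (601,142), and the pink decoy's end at (552,165-205). I'll keep the finger opening small there.

```bash
python3 - <<'E'
from h import *
import pickle
np.set_printoptions(precision=4,suppress=True)
c=pickle.load(open("c5.pkl","rb"))
print("handle",px(c,321.5,227.2,.04), px(c,321.5,227.2,.036))
p=np.array([px(c,(u-400)*1.6,v*1.6,.008)[:2] for u,v in [(587,46),(638,46),(632,213),(589,213)]]);print(p,p.mean(0),np.degrees(np.arctan2(*(p[0]+p[1]-p[2]-p[3])[::-1])))
h=px(c,321.5,227.2,.04)
mv(h[0],h[1],-.027,86.3)
E
```

```text
handle [0.3927 0.2975 0.04  ] [0.3926 0.2965 0.036 ]
[[0.3844 0.3947]
 [0.4382 0.3911]
 [0.4252 0.1924]
 [0.37   0.1961]] [0.4044 0.2936] 86.04899713320815
t 10.95 pos [0.3953 0.2918 0.1234] yaw 86.28 F [ 0.4 -0.  -0.1] gap 0.0601 -> shift [  5.6  -3.  150.4] turn -0.0004
```

Call:
{"api": "servo_tool", "payload": {"moves": [[[40, 1, -1, 10, 0], [40, 2.5, -2.9, 40, 0], [40, 2.5, -2.9, 75, 0], [40, 2.5, -2.9, 105, 0], [40, 2.5, -2.9, 125, 0], [40, 2.5, -2.9, 137, 0], [40, 2.5, -2.9, 142, 0], [40, 2.5, -2.9, 143, 0], [40, 2.5, -2.9, 143, 0], [40, 2.5, -2.9, 143, 0], [10, 2.5, -2.9, 143, 0], [10, 2.5, -2.9, 143, 0], [10, 2.5, -2.9, 143, 0], [10, 2.5, -2.9, 143, 0], [10, 2.5, -2.9, 143, 0]]], "force": 40}}

```text
time: 12.45
ee_pos: [0.3933, 0.2949, -0.0187]
orientation: [0.0, 0.73, 0.684, 0.001]
force: [-1.5, -0.3, 6.3]
finger_gap: 0.0175
finger_force: 41.6
```

```bash
python3 - <<'E'
from h import *
np.set_printoptions(precision=4,suppress=True)
mv(.4826,-.043,.03,86.3)
# box edges numerically from top image t5: bright/low-saturation pixels
c=cam("top");t=cv2.imread("pics/t5.png")
hsv=cv2.cvtColor(t,cv2.COLOR_BGR2HSV)
m=((hsv[...,1]<60)&(hsv[...,2]>120)).astype(np.uint8)
m[:205]=0;m[250:]=0;m[:,:320]=0;m[:,410:]=0
n,l,st,ce=cv2.connectedComponentsWithStats(m);i=1+st[1:,4].argmax()
print(st[i])
# front long side: for columns find lowest box row
for u in range(345,385,8):
    r=np.where(l[:,u]==i)[0]; print(u,r.min(),r.max(), px(c,u,r.max()+.5,.03)[:2],px(c,u,r.min()-.5,.03)[:2])
rc=cv2.minAreaRect(np.argwhere(l==i)[:,::-1].astype(np.float32));print(rc)
q=np.array([px(c,*k,.03)[:2] for k in cv2.boxPoints(rc)]);print(q)
E
```

```text
t 12.45 pos [ 0.3933  0.2949 -0.0187] yaw 86.27 F [-1.5 -0.3  6.3] gap 0.0175 -> shift [-331.4  111.2  -48.9] turn -0.0005
[ 321  215   60   22 1036]
345 215 234 [ 0.5223 -0.0307] [ 0.58   -0.0321]
353 216 235 [ 0.519  -0.0535] [ 0.5766 -0.055 ]
361 216 235 [ 0.5186 -0.0763] [ 0.5761 -0.0779]
369 216 235 [ 0.5181 -0.0992] [ 0.5757 -0.1008]
377 217 236 [ 0.5148 -0.1219] [ 0.5723 -0.1236]
((350.3561096191406, 224.95233154296875), (59.323524475097656, 19.941030502319336), 2.38594388961792)
[[ 0.5261  0.0398]
 [ 0.5835  0.0362]
 [ 0.5729 -0.1334]
 [ 0.5156 -0.1293]]
```

Handle gripped at 17.5 mm. Lifting and carrying it in front of the box.

Call:
{"api": "servo_tool", "payload": {"moves": [[[10, 0, 0, -3, 0], [10, 0, 0, -12, 0], [10, 0, 0, -28, 0], [10, 0, 0, -44, 0], [10, -10, 2, -52, 0], [10, -30, 6, -55, 0], [10, -60, 12, -55, 0], [10, -95, 19, -55, 0], [10, -130, 26, -55, 0], [10, -165, 34, -55, 0], [10, -200, 41, -55, 0], [10, -235, 48, -55, 0], [10, -270, 55, -55, 0], [10, -300, 61, -55, 0], [10, -322, 66, -55, 0], [10, -335, 68, -55, 0], [10, -338, 69, -55, 0], [10, -338, 69, -55, 0], [10, -338, 69, -55, 0]]]}}

```text
time: 14.35
ee_pos: [0.4389, -0.0465, 0.0352]
orientation: [-0.0, 0.729, 0.684, -0.0]
force: [0.2, 0.4, -2.5]
finger_gap: 0.0173
finger_force: 40.3
```

```bash
python3 - <<'E'
from h import *
mv(.4789,-.049,-.016,86.25)
E
```

```text
t 14.35 pos [ 0.4389 -0.0465  0.0352] yaw 86.31 F [ 0.2  0.4 -2.5] gap 0.0173 -> shift [ 0.  40.1 51.1] turn 0.0011
```

Call:
{"api": "servo_tool", "payload": {"moves": [[[10, 0, 5, 0, 0.001], [10, 0, 15, 0, 0.001], [10, 0, 26, 3, 0.001], [10, 0, 35, 12, 0.001], [10, 0, 39, 24, 0.001], [10, 0, 40, 35, 0.001], [10, 0, 40, 44, 0.001], [10, 0, 40, 50, 0.001], [10, 0, 40, 52, 0.001], [10, 0, 40, 52.5, 0.001], [10, 0, 40, 52.5, 0.001]]]}}

```text
time: 15.45
ee_pos: [0.4796, -0.05, -0.0169]
orientation: [0.0, 0.73, 0.683, 0.0]
force: [0.7, 0.1, -1.8]
finger_gap: 0.0171
finger_force: 40.3
```

```bash
python3 - <<'E'
from h import *
import pickle
mv(.4819,-.049,-.0187,86.25)
w=np.mean([env.snapshot("wrist").astype(float) for _ in range(3)],0).astype(np.uint8);c=cam("wrist");pickle.dump(c,open("c6.pkl","wb"));cv2.imwrite("pics/w6.png",w)
# column intensity profile across the joint
g=cv2.cvtColor(w,cv2.COLOR_BGR2GRAY);hs=cv2.cvtColor(w,cv2.COLOR_BGR2HSV)
for P in [(.4789+.0399,-.049-.0026,.008),(.5184,-.1057,.03),(.5225,-.0454,.03),(.5225,-.0454,0.008)]: print(P,proj(c,P))
for v in (60,120,180,240): print(v,' '.join(f"{g[v,u]}/{hs[v,u,1]}" for u in range(400,470,2)))
E
```

```text
t 15.45 pos [ 0.4796 -0.05   -0.0169] yaw 86.21 F [ 0.7  0.1 -1.8] gap 0.0171 -> shift [1.1 2.3 1.8] turn -0.0007
(0.5188, -0.0516, 0.008) [422.90362199 308.22328561]
(0.5184, -0.1057, 0.03) [434.42417774 458.57420944]
(0.5225, -0.0454, 0.03) [448.27676591 319.43330113]
(0.5225, -0.0454, 0.008) [432.22670404 293.58018621]
60 155/8 155/10 155/8 154/10 156/11 156/10 157/13 156/11 157/10 156/10 152/11 147/12 147/10 148/12 150/10 148/15 150/12 152/11 153/11 151/11 150/12 149/13 135/46 124/122 124/127 125/129 129/128 131/128 132/130 134/129 135/127 136/128 136/125 135/121 132/101
120 154/11 155/10 155/11 154/11 156/14 157/13 156/13 155/13 151/11 148/12 146/12 149/13 149/13 149/13 150/13 152/11 153/11 150/12 150/13 143/14 105/38 70/14 79/9 86/17 87/14 87/11 89/11 89/14 90/14 88/14 90/14 101/15 121/14 137/14 146/14
180 154/11 154/13 155/13 155/13 155/13 153/11 151/11 146/14 146/12 148/12 149/12 149/10 150/13 153/14 153/13 149/15 149/13 134/27 95/53 68/11 83/12 87/14 87/14 87/14 90/14 90/14 89/14 90/16 96/13 116/17 134/15 146/17 150/13 152/13 155/11
240 154/13 154/14 154/13 152/15 150/15 146/12 147/13 148/12 149/12 149/12 150/12 152/11 152/13 150/13 148/13 128/49 89/54 71/17 86/14 87/14 87/19 90/14 90/16 91/13 89/16 92/13 109/16 132/17 146/15 150/15 153/13 155/14 156/11 154/14 155/14
```

The wrist profile shows a remaining slit of about 1.5–2 mm. Lowering to the bench and closing it.

Call:
{"api": "servo_tool", "payload": {"moves": [[[10, 0, 0, 1, -0.003], [10, 0, 0, 1.8, -0.003], [10, 0, 0.4, 1.8, -0.003], [10, 0, 0.8, 1.8, -0.003], [10, 0, 1.2, 1.8, -0.003], [10, 0, 1.5, 1.8, -0.003], [10, 0, 1.8, 1.8, -0.003], [10, 0, 1.8, 1.8, -0.003]]]}}

```text
time: 16.4
ee_pos: [0.4796, -0.05, -0.0186]
orientation: [-0.001, 0.729, 0.685, -0.001]
force: [-6.6, 0.2, 7.4]
finger_gap: 0.0175
finger_force: 41.8
```

```bash
cat > gap.py <<'E'
from h import *
mv(.4819,-.049,-.0187,86.25)
w=np.mean([env.snapshot("wrist").astype(float) for _ in range(3)],0).astype(np.uint8);cv2.imwrite("pics/w7.png",w)
g=cv2.cvtColor(w,cv2.COLOR_BGR2GRAY);hs=cv2.cvtColor(w,cv2.COLOR_BGR2HSV)
for v in (80,120,160,200,240,280): print(v,' '.join(f"{u}:{g[v,u]}/{hs[v,u,1]}" for u in range(424,450,1)))
E
python3 gap.py
```

```text
t 16.4 pos [ 0.4796 -0.05   -0.0186] yaw 86.41 F [-6.6  0.2  7.4] gap 0.0175 -> shift [1.1 2.3 0.1] turn 0.0027
80 424:148/12 425:148/12 426:149/13 427:149/13 428:149/12 429:147/12 430:149/12 431:150/12 432:151/11 433:152/11 434:153/13 435:153/11 436:153/11 437:151/13 438:151/13 439:150/12 440:151/15 441:148/15 442:139/31 443:130/67 444:127/104 445:118/110 446:100/79 447:78/39 448:64/12 449:68/11
120 424:148/15 425:149/13 426:149/15 427:148/12 428:149/12 429:151/15 430:152/11 431:152/11 432:153/11 433:151/15 434:151/11 435:150/12 436:150/10 437:150/12 438:145/14 439:137/36 440:129/81 441:127/111 442:118/108 443:97/77 444:74/35 445:64/12 446:74/7 447:81/12 448:85/12 449:86/14
160 424:148/10 425:149/12 426:150/12 427:152/13 428:153/13 429:154/13 430:152/15 431:151/15 432:150/13 433:150/12 434:151/13 435:146/18 436:136/44 437:130/91 438:128/115 439:119/107 440:94/68 441:73/23 442:67/11 443:76/10 444:84/12 445:87/17 446:85/14 447:86/17 448:87/14 449:88/14
200 424:153/13 425:153/13 426:154/11 427:153/13 428:151/13 429:150/13 430:151/13 431:149/15 432:145/20 433:137/50 434:132/94 435:128/115 436:114/103 437:89/65 438:69/17 439:68/11 440:80/9 441:86/11 442:87/14 443:86/11 444:88/14 445:86/14 446:88/17 447:89/16 448:89/14 449:90/16
240 424:152/15 425:151/13 426:150/13 427:150/13 428:149/15 429:144/23 430:139/56 431:134/99 432:128/113 433:112/95 434:87/60 435:68/14 436:71/10 437:82/12 438:87/14 439:88/11 440:87/14 441:88/14 442:88/14 443:87/14 444:89/16 445:91/14 446:90/14 447:91/11 448:91/16 449:89/14
280 424:151/13 425:148/16 426:141/29 427:135/65 428:131/106 429:125/111 430:106/84 431:83/48 432:69/11 433:74/10 434:85/14 435:88/14 436:89/14 437:88/14 438:88/17 439:89/14 440:90/14 441:90/16 442:90/11 443:91/13 444:91/16 445:91/16 446:90/14 447:90/16 448:92/13 449:97/15
```

It is sticking from the downforce, with the gap parallel at about 2 mm. Easing the downforce.

Call:
{"api": "servo_tool", "payload": {"moves": [[[10, 0, 0, -0.5, 0], [10, 0, 0, -1, 0], [10, 0, 0, -1.2, 0], [10, 0, 0, -1.2, 0]]]}}

```text
time: 16.95
ee_pos: [0.4814, -0.05, -0.0179]
orientation: [0.0, 0.729, 0.684, 0.0]
force: [0.8, -0.1, -2.7]
finger_gap: 0.0175
finger_force: 40.3
```

```bash
python3 gap.py
```

```text
t 16.95 pos [ 0.4814 -0.05   -0.0179] yaw 86.39 F [ 0.8 -0.1 -2.7] gap 0.0175 -> shift [1.  0.4 0.8] turn 0.0025
80 424:147/12 425:148/12 426:148/12 427:148/12 428:148/12 429:148/10 430:149/10 431:150/10 432:151/10 433:152/11 434:152/11 435:153/11 436:153/8 437:151/10 438:150/12 439:150/12 440:149/12 441:144/10 442:124/14 443:97/13 444:83/12 445:84/15 446:85/12 447:85/12 448:86/14 449:86/11
120 424:148/15 425:148/12 426:148/12 427:148/12 428:149/12 429:151/13 430:152/13 431:153/13 432:152/11 433:151/11 434:150/13 435:149/13 436:149/13 437:149/12 438:141/14 439:120/12 440:94/13 441:84/12 442:85/17 443:87/14 444:86/14 445:85/14 446:86/14 447:87/14 448:87/14 449:89/16
160 424:147/13 425:148/12 426:150/13 427:151/11 428:153/13 429:153/13 430:151/11 431:150/10 432:149/12 433:149/13 434:148/12 435:142/14 436:119/14 437:92/13 438:84/15 439:84/14 440:86/14 441:86/14 442:86/11 443:87/14 444:88/14 445:89/14 446:89/14 447:90/14 448:89/14 449:90/14
200 424:152/11 425:153/11 426:152/13 427:151/13 428:150/13 429:149/15 430:148/12 431:148/13 432:140/14 433:117/15 434:91/11 435:84/12 436:86/17 437:87/14 438:87/14 439:86/17 440:87/11 441:87/17 442:88/17 443:88/17 444:91/16 445:90/16 446:91/14 447:89/14 448:90/14 449:90/14
240 424:151/13 425:149/12 426:149/15 427:148/15 428:146/14 429:134/13 430:108/14 431:86/11 432:82/12 433:88/14 434:87/11 435:88/11 436:88/14 437:88/11 438:87/11 439:89/16 440:89/14 441:90/16 442:90/16 443:89/14 444:89/14 445:91/14 446:91/16 447:95/15 448:103/14 449:113/17
280 424:150/13 425:145/14 426:129/15 427:103/12 428:84/15 429:84/12 430:87/14 431:87/14 432:87/11 433:87/17 434:88/14 435:90/14 436:90/16 437:91/13 438:91/16 439:91/11 440:90/16 441:90/14 442:91/16 443:93/13 444:101/15 445:110/16 446:122/16 447:133/15 448:141/17 449:147/15
```

The bench-coloured slit is gone in every row, so the edge is flush. Setting down, releasing and rising.

Call:
{"api": "servo_tool", "payload": {"moves": [[[10, 0, 0.3, 0, 0], [10, 0, 0.3, 0.4, 0], [10, 0, 0.3, 0.8, 0], [10, 0, 0.3, 0.8, 0], [34, 0, 0.3, 0.8, 0], [34, 0, 0.3, 0.8, 0], [34, 0, 0.3, 0.8, 0], [34, 0, 0.3, -3, 0], [34, 0, 0.3, -12, 0], [34, 0, 0.3, -30, 0], [34, 0, 0.3, -50, 0], [34, 0, -5, -65, 0], [34, 0, -20, -70, 0], [34, 0, -40, -75, 0], [34, 0, -48, -80, 0], [34, 0, -50, -80, 0], [34, 0, -50, -80, 0]]]}}

```text
time: 18.8
ee_pos: [0.432, -0.0471, 0.0628]
orientation: [0.001, 0.729, 0.684, 0.001]
force: [0.2, -0.4, 0.5]
finger_gap: 0.0339
finger_force: 0.0
```

```bash
sed -i 's/range(424,450,1)/range(380,600,4)/;s/(80,120,160,200,240,280)/(120,)/' gap.py; python3 - <<'E'
from h import *
import pickle
np.set_printoptions(precision=4,suppress=True)
w=np.mean([env.snapshot("wrist").astype(float) for _ in range(3)],0).astype(np.uint8);c=cam("wrist");cv2.imwrite("pics/w8.png",w)
print(proj(c,(.5225,-.0454,.008)),proj(c,(.4819,-.05,.04)))
cv2.imwrite("pics/m8.png",w)
# weight location + go-to hover
mv(.593,.264,.1,86.3)
# weight centroid in top image: grey low-sat region near (241,213)
t=cv2.imread("pics/t5.png");hs=cv2.cvtColor(t,cv2.COLOR_BGR2HSV)
m=(hs[195:230,225:258,1]<60).astype(np.uint8);n,l,st,ce=cv2.connectedComponentsWithStats(m);i=1+st[1:,4].argmax();print(st[i],ce[i]+[225,195],px(cam("top"),*(ce[i]+[225,195]),.035))
E
```

```text
[479.6953 238.5652] [422.8833 269.3056]
t 18.95 pos [ 0.4322 -0.047   0.0624] yaw 86.39 F [0.  0.2 0.5] gap 0.0336 -> shift [320.6 141.  -37.6] turn 0.0015
[  8   9  18  17 230] [241.1522 212.5087] [0.5911 0.2651 0.035 ]
```

View pics/m8.png

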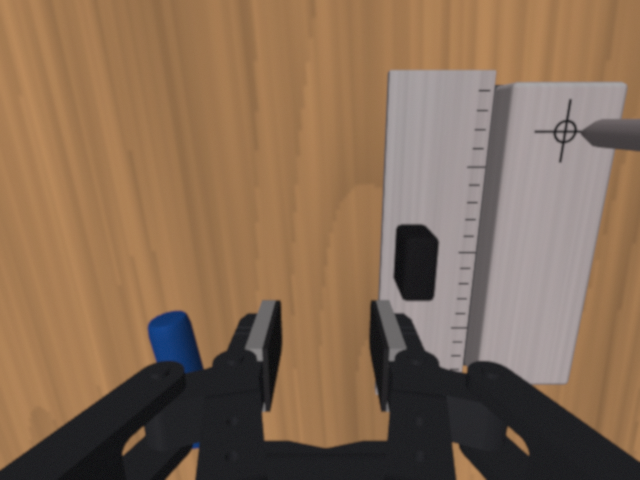

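Wrist view: the straightedge lies along the box side with the seam closed along its length. The ring is at (565,131) with the punch tip pointing at it at (582,132). Checking that offset against the 12 mm height difference.

```bash
python3 - <<'E'
from h import *
np.set_printoptions(precision=4,suppress=True)
c=cam("wrist"); a=px(c,565,131,.03);b=px(c,581.5,132,.042);print(a,b,b-a)
print("edge",[px(c,u,v,.008)[:2] for u,v in [(495,71),(389,71),(483,210),(466,340)]])
print("joints",env.state()["joints"])
E
```

```text
[0.5533 0.0141 0.03  ] [0.5542 0.0139 0.042 ] [ 0.0008 -0.0002  0.012 ]
edge [array([0.5261, 0.0454]), array([0.4711, 0.0489]), array([ 0.5236, -0.0284]), array([ 0.517 , -0.1122])]
joints [-0.2087  0.1384  2.168   0.      0.8344 -0.1456]
```

The ring is within about 1 mm of the axis under the tip. Next the weight: go to its hover pose, turning so that the fingers close along world y and stay clear of the cup.

Call:
{"api": "servo_tool", "payload": {"moves": [[[50, 10, 0, -10, 0], [50, 35, 0, -25, 0], [50, 70, 0, -40, 0], [50, 110, 0, -52, 0], [50, 150, 0, -57, 0.1], [50, 190, 0, -57, 0.22], [50, 225, 15, -57, 0.35], [50, 255, 35, -57, 0.48], [50, 280, 60, -57, 0.62], [50, 300, 85, -57, 0.76], [50, 313, 110, -57, 0.9], [50, 320, 128, -57, 1.04], [50, 320.5, 137, -57, 1.18], [50, 320.5, 140, -57, 1.32], [50, 320.5, 140, -57, 1.44], [50, 320.5, 140, -57, 1.508], [50, 320.5, 140, -57, 1.508], [50, 320.5, 140, -57, 1.508]]]}}

```text
time: 20.75
ee_pos: [0.5911, 0.2648, 0.1194]
orientation: [-0.0, 1.0, 0.001, -0.0]
force: [0.7, -0.5, 0.5]
finger_gap: 0.0504
finger_force: 0.0
```

```bash
cat > wt.py <<'E'
from h import *
np.set_printoptions(precision=4,suppress=True)
mv(.592,.264,.01,0)
w=np.mean([env.snapshot("wrist").astype(float) for _ in range(2)],0).astype(np.uint8);c=cam("wrist");cv2.imwrite("pics/w9.png",w)
p=proj(c,(.592,.264,.016));q=proj(c,(.592,.264,.07));print("pred foot,top",p,q)
hs=cv2.cvtColor(w,cv2.COLOR_BGR2HSV)
x0,y0=int(q[0]),int(q[1]);r=95
m=(hs[max(0,y0-r):y0+r,max(0,x0-r):x0+r,1]<60).astype(np.uint8)
m=cv2.morphologyEx(m,cv2.MORPH_OPEN,np.ones((5,5)))
n,l,st,ce=cv2.connectedComponentsWithStats(m)
for i in range(1,n):
    if st[i,4]>400: print(st[i]+[max(0,x0-r),max(0,y0-r),0,0,0])
print(' '.join(f"{u}:{hs[y0,u,2]}/{hs[y0,u,1]}" for u in range(x0-80,x0+81,4)))
t=cam("top");print("cup top",px(t,251,156,.09),"roll",px(t,187,192,.057))
E
python3 wt.py
```

```text
t 20.75 pos [0.5911 0.2648 0.1194] yaw 0.1 F [ 0.7 -0.5  0.5] gap 0.0504 -> shift [  0.9   0.8 109.4] turn 0.0017
pred foot,top [325.1504 228.485 ] [325.0673 252.2937]
[ 288  194   70   80 4246]
[230 304  28  43 956]
[ 392  304   28   43 1050]
245:167/128 249:168/127 253:169/127 257:167/128 261:166/129 265:168/126 269:168/126 273:169/127 277:170/126 281:170/128 285:169/130 289:168/127 293:153/80 297:130/6 301:131/18 305:132/19 309:132/19 313:132/19 317:131/18 321:129/18 325:127/22 329:131/21 333:131/19 337:128/22 341:128/20 345:119/19 349:121/23 353:145/107 357:161/127 361:160/126 365:160/128 369:161/127 373:163/128 377:163/128 381:164/128 385:164/129 389:166/127 393:167/128 397:166/127 401:167/127 405:168/129
cup top [0.7409 0.2281 0.09  ] roll [0.6496 0.4148 0.057 ]
```

```bash
python3 - <<'E'
from h import *
c=cam("wrist")
for x in (.592,.590,.594):
    r=[proj(c,(x+dx,.265,z))[1] for dx,z in [(.024,0),(.024,.032),(-.014,.07),(-.024,.032),(-.024,0)]]
    print(x,np.round(r,1), proj(c,(x,.265+.024,.032))[0],proj(c,(x,.265-.024,.032))[0])
mv(.592,.265,.01,0)
E
```

```text
0.592 [190.9 199.1 274.9 268.3 253.6] 287.7305871390886 359.5383230362133
0.59 [193.6 202.1 278.  271.  256.1] 287.81028628832115 359.4637513776471
0.594 [188.2 196.  271.7 265.6 251.1] 287.6505440758133 359.6132165080198
t 20.85 pos [0.5911 0.2645 0.1194] yaw 0.06 F [ 0.3  0.2 -1.5] gap 0.0501 -> shift [  0.9  -0.4 109.4] turn 0.0011
```

Call:
{"api": "servo_tool", "payload": {"moves": [[[50, 0.5, -0.5, 10, 0], [50, 0.9, -1, 35, 0], [50, 0.9, -1, 65, 0], [50, 0.9, -1, 90, 0], [50, 0.9, -1, 104, 0], [50, 0.9, -1, 111, 0], [50, 0.9, -1, 112.4, 0], [50, 0.9, -1, 112.4, 0], [50, 0.9, -1, 112.4, 0], [20, 0.9, -1, 112.4, 0], [20, 0.9, -1, 112.4, 0], [20, 0.9, -1, 112.4, 0], [20, 0.9, -1, 112.4, 0], [20, 0.9, -1, 112.4, 0], [20, 0.9, -1, 112.4, 0]]], "force": 40}}

```text
time: 22.35
ee_pos: [0.5931, 0.2658, 0.0082]
orientation: [-0.001, 1.0, -0.0, 0.001]
force: [-1.2, 1.9, 4.9]
finger_gap: 0.0266
finger_force: 39.7
```

```bash
python3 - <<'E'
from h import *
mv(.592,.2655,.007,0)
mv(.4829,-.1115,.06,0)
E
```

```text
t 22.35 pos [0.5931 0.2658 0.0082] yaw -0.01 F [-1.2  1.9  4.9] gap 0.0266 -> shift [-1.1  0.3  1.2] turn -0.0002
t 22.35 pos [0.5931 0.2658 0.0082] yaw -0.01 F [-1.2  1.9  4.9] gap 0.0266 -> shift [-110.   377.3  -52.4] turn -0.0002
```

Call:
{"api": "servo_tool", "payload": {"moves": [[[20, 0, 0, -3, 0], [20, 0, 0, -12, 0], [20, 0, 0, -25, 0], [20, 0, 0, -40, 0], [20, -5, 0, -55, 0], [20, -20, 0, -65, 0], [20, -45, 5, -70, 0], [20, -80, 15, -70, 0], [20, -115, 30, -70, 0], [20, -145, 55, -70, 0], [20, -170, 85, -70, 0], [20, -185, 120, -70, 0], [20, -190, 155, -70, 0], [20, -190, 190, -70, 0], [20, -190, 225, -70, 0], [20, -190, 260, -70, 0], [20, -190, 295, -70, 0], [20, -190, 330, -70, 0], [20, -190, 355, -70, 0], [20, -190, 370, -70, 0]]]}}

```text
time: 24.35
ee_pos: [0.4028, -0.107, 0.0786]
orientation: [0.001, 1.0, -0.001, 0.002]
force: [0.3, -0.5, -3.8]
finger_gap: 0.0264
finger_force: 40.1
```

Call:
{"api": "servo_tool", "payload": {"moves": [[[20, 5, 4, 0, 0], [20, 20, 6.5, 0, 0], [20, 40, 6.5, 0, 0], [20, 60, 6.5, 0, 0], [20, 75, 6.5, 0, 0], [20, 84, 6.5, 0, 0], [20, 86.7, 6.5, 0, 0], [20, 86.7, 6.5, 0, 0], [20, 86.7, 6.5, 0, 0]]]}}

```text
time: 25.25
ee_pos: [0.4876, -0.1109, 0.0766]
orientation: [-0.0, 1.0, -0.0, -0.001]
force: [0.0, -0.4, -4.6]
finger_gap: 0.0265
finger_force: 40.2
```

```bash
python3 - <<'E'
from h import *
np.set_printoptions(precision=4,suppress=True)
mv(.4898,-.1107,.0182,0)
w=np.mean([env.snapshot("wrist").astype(float) for _ in range(2)],0).astype(np.uint8);cv2.imwrite("pics/w10.png",w)
c=cam("wrist");hs=cv2.cvtColor(w,cv2.COLOR_BGR2HSV);e=env.state()["ee_pos"]
# weight foot expected at ee: foot bottom z = ee-.0082, rims
b=e[2]-.0082
for n,P in [("foot far rim",(e[0]+.024,e[1],b+.032)),("foot bottom far",(e[0]+.024,e[1],b)),("L",(e[0],e[1]+.024,b+.032)),("R",(e[0],e[1]-.024,b+.032)),("se edge",(.517,-.1097,.008)),("box top near",(.517,-.1097,.03)),("knob far",(e[0]+.014,e[1],b+.07))]: print(n,proj(c,P))
u=int(proj(c,e)[0]); print(u,' '.join(f"{v}:{hs[v,u,2]}/{hs[v,u,1]}" for v in range(100,340,4)))
E
```

```text
t 25.25 pos [ 0.4876 -0.1109  0.0766] yaw -0.0 F [ 0.  -0.4 -4.6] gap 0.0265 -> shift [ 2.3 -0.1 58.4] turn -0.0
foot far rim [323.2893 254.4753]
foot bottom far [323.6694 232.6335]
L [264.5053 310.4216]
R [382.3873 310.3512]
se edge [321.873  197.5493]
box top near [321.5198 204.8626]
knob far [322.688  324.5414]
323 100:150/10 104:166/11 108:165/11 112:167/8 116:171/9 120:166/9 124:169/9 128:167/9 132:168/8 136:169/9 140:167/8 144:163/9 148:166/9 152:169/8 156:167/9 160:166/9 164:168/11 168:167/11 172:172/10 176:166/9 180:168/12 184:165/9 188:167/11 192:165/11 196:168/11 200:157/13 204:163/8 208:161/10 212:162/11 216:163/9 220:164/8 224:166/9 228:164/9 232:163/9 236:142/11 240:57/22 244:57/18 248:54/14 252:55/14 256:57/18 260:108/19 264:125/14 268:128/20 272:129/18 276:129/18 280:127/20 284:125/18 288:123/17 292:124/19 296:107/19 300:57/18 304:58/22 308:55/9 312:57/18 316:58/22 320:57/13 324:58/18 328:76/17 332:126/18 336:126/18
```

The weight hangs about 2 mm towards the robot in the grip, so I'll compensate for that and lower it.

Call:
{"api": "servo_tool", "payload": {"moves": [[[20, 1, 0, 5, 0], [20, 3, 0, 15, 0], [20, 3.5, 0, 28, 0], [20, 3.5, 0, 40, 0], [20, 3.5, 0, 49, 0], [20, 3.5, 0, 55, 0], [20, 3.5, 0, 57.5, 0], [20, 3.5, 0, 58.5, 0], [20, 3.5, 0, 59.5, 0], [20, 3.5, 0, 59.5, 0]]]}}

```text
time: 26.35
ee_pos: [0.4927, -0.1114, 0.0177]
orientation: [0.0, 1.0, -0.0, 0.0]
force: [-0.2, -0.1, -3.6]
finger_gap: 0.0269
finger_force: 40.2
```

```bash
python3 - <<'E'
from h import *
mv(.4911,-.111,.0165,0)
c=cam("wrist");w=env.snapshot("wrist");hs=cv2.cvtColor(w,cv2.COLOR_BGR2HSV);e=env.state()["ee_pos"];b=.008
for n,P in [("foot bottom far",(.4893+.024,e[1],b)),("foot far rim",(.4893+.024,e[1],b+.032)),("se edge",(.517,e[1],.008)),("box top",(.517,e[1],.03))]: print(n,proj(c,P))
print(' '.join(f"{v}:{hs[v,323,2]}/{hs[v,323,1]}" for v in range(190,300,2)))
E
```

```text
t 26.35 pos [ 0.4927 -0.1114  0.0177] yaw -0.01 F [-0.2 -0.1 -3.6] gap 0.0269 -> shift [-1.6 -0.4  1.2] turn -0.0001
foot bottom far [323.76348964 238.66241349]
foot far rim [323.45498253 261.16145657]
se edge [323.74763443 231.07970483]
box top [323.54420129 244.82919046]
190:170/11 192:171/10 194:169/12 196:167/9 198:170/12 200:173/10 202:174/12 204:171/9 206:168/11 208:168/12 210:167/9 212:166/9 214:168/11 216:168/11 218:167/9 220:167/12 222:166/9 224:167/11 226:170/12 228:169/11 230:166/9 232:167/11 234:170/11 236:170/11 238:163/13 240:145/14 242:84/21 244:55/14 246:57/22 248:56/32 250:56/18 252:55/19 254:54/19 256:55/23 258:72/18 260:109/16 262:124/16 264:127/16 266:128/18 268:127/16 270:130/18 272:130/20 274:129/18 276:129/18 278:129/24 280:127/16 282:126/18 284:126/16 286:123/17 288:125/16 290:124/21 292:127/18 294:123/19 296:109/19 298:72/18
```

Call:
{"api": "servo_tool", "payload": {"moves": [[[20, -0.8, 0, 0, 0], [20, -0.8, 0, 0.4, 0], [20, -0.8, 0, 0.8, 0], [20, -0.8, 0, 1.2, 0], [20, -0.8, 0, 1.4, 0], [20, -0.8, 0, 1.4, 0]]]}}

```text
time: 27.0
ee_pos: [0.4916, -0.1113, 0.0162]
orientation: [-0.0, 1.0, -0.0, 0.0]
force: [-0.5, 0.5, -2.0]
finger_gap: 0.0263
finger_force: 40.4
```

Call:
{"api": "servo_tool", "payload": {"moves": [[[20, 0, 0, 0.4, 0], [20, 0, 0, 0.8, 0], [20, 0, 0, 0.8, 0], [27, 0, 0, 0.8, 0], [30, 0, 0, 0.8, 0], [40, 0, 0, 0.8, 0], [50, 0, 0, 0.8, 0], [50, 0, 0, 0.8, 0], [50, 0, 0, 0.8, 0]]]}}

```text
time: 27.9
ee_pos: [0.4915, -0.1114, 0.0151]
orientation: [0.0, 1.0, -0.0, 0.0]
force: [0.3, -0.4, -0.0]
finger_gap: 0.0501
finger_force: 0.0
```

Call:
{"api": "servo_tool", "payload": {"moves": [[[50, 0, 0, -4, 0], [50, 0, 0, -15, 0], [50, 0, 0, -35, 0], [50, 0, 0, -60, 0], [40, 0, 0, -85, 0], [20, 0, 0, -105, 0], [0, 0, 0, -110, 0], [0, 0, 0, -110, 0]]]}}

```text
time: 28.7
ee_pos: [0.4924, -0.1116, 0.1266]
orientation: [0.0, 1.0, -0.0, 0.001]
force: [-0.4, 0.2, -0.3]
finger_gap: -0.0004
finger_force: 0.0
```

```bash
python3 - <<'E'
from h import *
np.set_printoptions(precision=4,suppress=True)
mv(.5545,.0146,.25,0)
c=cam("wrist");w=env.snapshot("wrist");cv2.imwrite("pics/w12.png",w);hs=cv2.cvtColor(w,cv2.COLOR_BGR2HSV)
P=(.489,-.111)
for n,q in [("foot far rim",(P[0]+.024,P[1],.04)),("knob top c",(P[0],P[1],.078)),("L",(P[0],P[1]+.024,.04)),("R",(P[0],P[1]-.024,.04)),("knob near",(P[0]-.014,P[1],.078)),("knob far",(P[0]+.014,P[1],.078)),("se-box",(.5165,P[1],.008))]: print(n,proj(c,q))
u=int(proj(c,(P[0],P[1],.04))[0]);v0=int(proj(c,(P[0]+.012,P[1],.04))[1])
print(u,' '.join(f"{v}:{hs[v,u,2]}/{hs[v,u,1]}" for v in range(180,310,3)))
print(v0,' '.join(f"{k}:{hs[v0,k,2]}/{hs[v0,k,1]}" for k in range(u-60,u+61,3)))
E
```

```text
t 28.7 pos [ 0.4924 -0.1116  0.1266] yaw -0.01 F [-0.4  0.2 -0.3] gap -0.0004 -> shift [  62.4 -126.1 -123.3] turn -0.0002
foot far rim [323.1616 206.2237]
knob top c [322.9631 260.0231]
L [287.4193 241.5241]
R [359.0763 241.4527]
knob near [323.0239 282.4596]
knob far [322.9003 236.8016]
se-box [323.351  192.6629]
323 180:165/11 183:164/11 186:167/12 189:167/12 192:164/11 195:144/12 198:71/14 201:58/18 204:66/27 207:120/17 210:127/20 213:127/18 216:130/18 219:126/16 222:125/16 225:119/19 228:59/17 231:54/19 234:68/19 237:121/15 240:127/22 243:127/20 246:128/18 249:125/16 252:129/18 255:127/20 258:124/21 261:124/19 264:124/21 267:124/19 270:129/20 273:130/20 276:131/21 279:135/57 282:142/124 285:141/123 288:147/123 291:155/127 294:155/125 297:145/130 300:50/117 303:23/55 306:13/59 309:24/43
224 263:159/10 266:157/6 269:157/8 272:159/11 275:159/11 278:159/8 281:160/10 284:160/8 287:161/10 290:158/11 293:132/10 296:129/6 299:130/8 302:128/10 305:125/12 308:132/17 311:128/16 314:128/18 317:130/22 320:127/18 323:124/16 326:123/17 329:119/17 332:114/18 335:114/22 338:113/18 341:113/20 344:111/18 347:109/21 350:110/19 353:108/21 356:111/14 359:160/11 362:161/13 365:163/13 368:163/11 371:163/13 374:163/14 377:159/18 380:169/122 383:173/127
```

The weight stands upright, with its rims where predicted. Moving above the punch knob with fingers shut.

Call:
{"api": "servo_tool", "payload": {"moves": [[[0, 0, 0, -20, 0], [0, 0, 0, -60, 0], [0, 0, 0, -100, 0], [0, 5, -10, -118, 0], [0, 17, -35, -123, 0], [0, 33, -66, -123, 0], [0, 48, -96, -123, 0], [0, 58, -117, -123, 0], [0, 62, -126, -123, 0], [0, 62.2, -126, -118, 0], [0, 62.2, -126, -105, 0], [0, 62.2, -126, -85, 0], [0, 62.2, -126, -68, 0], [0, 62.2, -126, -60, 0], [0, 62.2, -126, -57, 0], [0, 62.2, -126, -57, 0]]]}}

```text
time: 30.35
ee_pos: [0.5532, 0.014, 0.1816]
orientation: [0.0, 1.0, -0.001, -0.001]
force: [0.0, -0.2, 1.1]
finger_gap: -0.0002
finger_force: 0.0
```

```bash
python3 - <<'E'
from h import *
np.set_printoptions(precision=4,suppress=True)
mv(.5545,.0146,.168,0)
c=cam("wrist");w=env.snapshot("wrist");cv2.imwrite("pics/w13.png",w);g=cv2.cvtColor(w,cv2.COLOR_BGR2GRAY)
print(proj(c,(.5545,.0146,.208)))
for d in ((.022,0),(0,.022),(0,-.022)): print(d,proj(c,(.5545+d[0],.0146+d[1],.208)))
v=int(proj(c,(.5545+.012,.0146,.208))[1]);print(v,' '.join(f"{k}:{g[v,k]}" for k in range(220,430,5)))
print(' '.join(f"{k}:{g[k,323]}" for k in range(140,360,5)))
E
```

```text
t 30.35 pos [0.5532 0.014  0.1816] yaw -0.06 F [ 0.  -0.2  1.1] gap -0.0002 -> shift [ 1.3 -0.6 13.6] turn -0.0011
[322.0758 310.3167]
(0.022, 0) [321.839 258.331]
(0, 0.022) [267.1213 310.3978]
(0, -0.022) [377.0437 310.2356]
282 220:139 225:142 230:141 235:140 240:140 245:140 250:139 255:139 260:141 265:138 270:139 275:84 280:34 285:32 290:32 295:36 300:31 305:32 310:32 315:33 320:31 325:34 330:26 335:28 340:34 345:32 350:27 355:34 360:31 365:29 370:26 375:162 380:18 385:21 390:16 395:22 400:19 405:17 410:19 415:55 420:181 425:181
140:107 145:108 150:110 155:108 160:110 165:111 170:109 175:107 180:108 185:107 190:109 195:110 200:110 205:112 210:110 215:112 220:110 225:111 230:109 235:54 240:90 245:107 250:27 255:26 260:32 265:33 270:31 275:27 280:33 285:32 290:31 295:30 300:21 305:17 310:16 315:23 320:16 325:15 330:23 335:23 340:20 345:17 350:43 355:45
```

Call:
{"api": "servo_tool", "payload": {"moves": [[[0, 1.3, -0.6, 4, 0], [0, 1.3, -0.6, 8, 0], [0, 1.3, -0.6, 11, 0], [0, 1.3, -0.6, 14, 0], [0, 1.3, -0.6, 16, 0], [0, 1.3, -0.6, 18, 0], [0, 1.3, -0.6, 20, 0], [0, 1.3, -0.6, 21, 0], [0, 1.3, -0.6, 21, 0], [0, 1.3, -0.6, 21, 0]]]}}

```text
time: 31.4
ee_pos: [0.5562, 0.0152, 0.1634]
orientation: [0.0, 1.0, -0.0, 0.001]
force: [0.3, -1.1, 10.4]
finger_gap: -0.0002
finger_force: 5.1
```

Call:
{"api": "servo_tool", "payload": {"moves": [[[0, 0, 0, 1, 0], [0, 0, 0, 2, 0], [0, 0, 0, 2, 0], [0, 0, 0, 2, 0]]]}}

```text
time: 31.8
ee_pos: [0.5563, 0.0152, 0.1628]
orientation: [0.0, 1.0, -0.0, 0.001]
force: [-3.5, 0.2, 17.0]
finger_gap: 0.0001
finger_force: 8.2
```

```bash
python3 - <<'E'
from h import *
np.set_printoptions(precision=4,suppress=True)
mv(.5545,.0146,.168,0)
s=cam("scene");f=np.mean([env.snapshot("scene").astype(float) for _ in range(4)],0).astype(np.uint8);cv2.imwrite("pics/s14.png",f)
g=cv2.cvtColor(f,cv2.COLOR_BGR2GRAY);g0=cv2.cvtColor(cv2.imread("pics/s4.png"),cv2.COLOR_BGR2GRAY)
print("head/knob col profile now/before", proj(s,(.5545,.0146,.17)),proj(s,(.5545,.0146,.1)))
print(g[258:282,335:342].mean(1).round()); print(g0[258:282,335:342].mean(1).round())
E
```

```text
t 31.8 pos [0.5563 0.0152 0.1628] yaw -0.0 F [-3.5  0.2 17. ] gap 0.0001 -> shift [-1.8  0.6 -5.2] turn -0.0001
head/knob col profile now/before [339.1873 250.9267] [338.3014 264.4281]
[ 51.  45.  43.  45.  42.  40.  39.  39.  38.  39.  47.  63.  77.  81.
  81.  82.  81.  82.  87.  95. 106. 117. 128. 134.]
[ 43.  36.  40.  44.  43.  41.  41.  41.  39.  39.  50.  66.  79.  84.
  84.  87.  91.  96. 102. 107. 114. 125. 134. 137.]
```

The force rose to 17 N with almost no travel, and the rod reads darker lower in the scene picture, so the tip is on the box. Letting it spring back and retreating upward.

Call:
{"api": "servo_tool", "payload": {"moves": [[[0, 0, 0, -3, 0], [0, 0, 0, -7, 0], [0, 0, 0, -12, 0], [0, 0, 0, -18, 0], [0, 0, 0, -30, 0], [0, 0, 0, -50, 0], [0, 0, 0, -80, 0], [0, -20, 0, -105, 0], [0, -60, 0, -115, 0], [0, -100, 0, -120, 0], [0, -115, 0, -120, 0], [0, -120, 0, -120, 0], [0, -120, 0, -120, 0]]]}}

```text
time: 33.3
ee_pos: [0.4342, 0.0154, 0.279]
orientation: [-0.0, 1.0, -0.0, -0.0]
force: [0.7, -0.0, -0.2]
finger_gap: -0.0004
finger_force: 0.0
```

```bash
python3 - <<'E'
from h import *
np.set_printoptions(precision=4,suppress=True)
mv(.43,0,.25,0)
f=np.mean([env.snapshot("scene").astype(float) for _ in range(4)],0).astype(np.uint8);cv2.imwrite("pics/s15.png",f)
g=cv2.cvtColor(f,cv2.COLOR_BGR2GRAY);print(g[258:282,335:342].mean(1).round())
s=cam("scene")
print([proj(s,P) for P in [(.489,-.111,.078),(.4817,-.05,.04)]])
a=cv2.imread("pics/scene0.png");d=cv2.absdiff(a,f).max(2);d=cv2.GaussianBlur(d,(5,5),0)
n,l,st,ce=cv2.connectedComponentsWithStats((d>35).astype(np.uint8));print([(st[i].tolist()) for i in range(1,n) if st[i,4]>40])
E
```

```text
t 33.3 pos [0.4342 0.0154 0.279 ] yaw -0.01 F [ 0.7 -0.  -0.2] gap -0.0004 -> shift [-4.2 15.4 29. ] turn -0.0002
[ 54.  43.  42.  45.  42.  37.  40.  39.  37.  38.  46.  62.  75.  79.
  80.  82.  88.  91.  93.  98. 104. 115. 127. 130.]
[array([286.7709, 294.0971]), array([299.3561, 279.8837])]
[[0, 0, 174, 175, 7137], [138, 0, 188, 196, 15065], [179, 0, 18, 13, 141], [95, 85, 14, 34, 181], [99, 123, 29, 27, 321], [318, 156, 55, 53, 1111], [389, 204, 18, 23, 277], [271, 256, 79, 67, 2115], [271, 316, 41, 44, 954], [0, 388, 13, 22, 143]]
```

```bash
python3 - <<'E'
from h import *
a=cv2.imread("pics/s5.png") if 0 else None
t0=cv2.imread("pics/t5.png").astype(np.float32);t=np.mean([env.snapshot("top").astype(float) for _ in range(6)],0).astype(np.float32)
k=lambda i: cv2.cvtColor(i,cv2.COLOR_BGR2GRAY)[205:240,362:384]
print("box far end shift px",cv2.phaseCorrelate(k(t0),k(t)))
k=lambda i: cv2.cvtColor(i,cv2.COLOR_BGR2GRAY)[207:232,366:384]
print(np.abs(k(t0)-k(t)).mean(), env.state()["time"])
print(env.finish_job())
E
```

```text
box far end shift px ((1.2300265557513903, -0.21257357038867752), 0.17717329219535546)
6.7652416 33.8
the job is handed in; nothing more can be done
None
```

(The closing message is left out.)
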